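Find and release the latched key on the bench key row

ROBOT

A 6-joint arm with a two-finger parallel gripper is mounted at the origin on a cart in front of the work surface, level with it; the furniture and walls round the work are solid. World frame = base frame: x ahead of the robot, y to its left, z up, the work surface at z = 0. Lengths are in m, angles in rad, forces in N, time in s.
With the tool pointing down it reaches from about 0.35 to 0.775 m from the base axis. Payload 5.5 kg.
Tool frame: the origin (TCP) lies at the very end of the fingers, on their centre line; the grasp point (between the pads) lies 19 mm behind it; z points along the fingers, x is the direction in which the jaws open and shut, and the axes are right-handed (so a half turn about z gives the same grasp; the last joint's range is limited). The gripper opens to 85 mm and grips with 20 to 120 N. Pads are 22 mm wide; open, the fingers measure 114 mm over their backs; the gripper's body (76 mm by 85 mm) begins 54 mm behind the grasp point. The pads swing forward as they close: fully open they stand 13 mm farther back than shut.
Start: joints at [1.122, 0.313, 0.046, 1.304, 0, 1.431], TCP at [0.175, 0.548, 0.231] pointing down, gripper open.
Joint ranges: [-2.76, 2.76], [-0.86, 1.69], [-1.03, 1.26], [-2.2, 2.34], [-1.47, 1.5], [-3.14, 3.14]. Speed limits (rad/s): [2.57, 2.57, 3.14, 3.14, 3.14, 3.14].

INTERFACE

Orientations are given as a 3x3 rotation matrix whose columns are the frame's x, y, z axes.
In Python, from station import arm, snapshot, recognise, mark_of gives the robot as it stands. The module is installed in compiled form; this text tells all that it offers.
- The arm moves only by the tool move_arm, never from a script. Its argument "commands" is a list that holds one entry, the list of rows, each a list of 7 numbers: the shift along the tool's x, y, z in units of 20 cm (1.0 is 20 cm), then the turn, a rotation vector about the tool's x, y, z in units of 180 degrees (1.0 is 180 degrees), then the opening, from -1 (shut) to 1 (fully open). In form: [[[x, y, z, rx, ry, rz, gripper], ...]]. A call has 1 to 5 rows; each row shifts and turns the pose as measured when the row begins, along the tool's axes as they then stand; what a row does not reach is not made up. A row lasts 1/12 s, in which the tool goes at most 41.7 mm and 7.16 degrees, less where a joint would pass 70% of its speed; a pose out of reach is approached as far as the arm can. A call with a number of a shift or a turn outside -1 to 1 is refused whole. A call with a gripper value outside its range is refused whole. The fingers move at their own pace and stop on an object; "grip_force" is the grip in N (left out, the last holds). Time passes only in rows, so rows that do not move let the fingers close. It gives the time, the measured TCP pose, the force and the opening at its end, in the units of the state.
- arm.sense(): the state, without advancing time (a new reading comes with each control period).
- snapshot(name): name is "scene" or "side" or "wrist"; returns a dict with "image" (480x640x3 uint8, blue, green, red), "depth" (480x640 float32, m along the optical axis (not along the pixel's ray), 0 where there is no reading), "fovy" (degrees; the focal length in pixels is half the picture's height over the tangent of half this angle, whatever the lens; pixels are square), "cx", "cy" (the principal point, pixels), "position" and "attitude" of the camera in the world; the wrist camera has in their place "hand_eye" (4x4, takes a point from camera to tool coordinates, whose origin is the TCP and whose axes are the tool frame's). Camera axes: x right, y up, looking along -z (the intrinsics and any distortion apply to the point x, -y, -z); pixel columns grow to the right and rows downward; lengths in m; the calibration is good to about 2 mm. A picture is of the moment at which its call begins: read the wrist's pose just before it.
- arm.close_job(): hands the job in, once; it reports no verdict.
Trained networks look in a picture, given as the dict that the camera call returned (one of the last four; its "shot" number tells which), for a name from the list of things; names that differ only in an ending like _2 or _b are one class to them, and where a whole thing is asked for, a point or a joint stands for the part that bears it (a point fixed in the world has none). Each returns a list of dicts, best first, with "p" (0 to 1); they miss things now and then, are a little off and sometimes report something else, mostly with a low value. They report only what shows in the picture. A call takes as long as a camera call.
- recognise(target, picture): "pixel" ([column, row] in pixels, amid what is visible of it).
- mark_of(target, picture): "pixel" ([column, row] in pixels: a listed point, or the origin of a listed thing).
The state is a dict: "time_s": time; "qpos": joint angles; "joint_vel": joint speeds; "effort": joint torques, N m; "tcp_pos": TCP position; "tcp_rot": TCP orientation; "ft_force": force on the tool from outside, world axes, zero at the start; "wrist_torque": the same for the moment, N m; "finger_gap": opening from 0.0 (shut) to 1.0 (fully open).
Only numpy, scipy, OpenCV 4.12 (cv2) and the standard library are available. Lean on these libraries where they do the work, as an engineer would, in place of code of your own. Each camera call takes 0.05 s, during which the arm holds its last target.

TASK

One of the four identical keys of the key row on the workbench has been left latched down. Going along the row from left to right as seen from the robot, tap each of the four keys lightly with the fingertips to find it, without pushing a raised key in as far as the latched one stands and without releasing the latched one yet. After the last tap press the latched key all the way in and let it come up, so that all four keys end fully up; leave the loose parts round the row lying as they are.

Things in the scene. Friction and masses are not known exactly. Their poses are not given: they have to be found in the camera images.
- key_row: fixed row of four keys on the bench: a dark steel base plate 74 x 262 x 8 mm with a grey end cheek at each end, carrying four grey housings side by side (centres 58 mm apart along the row's y axis, housing tops 56 mm above the bench). Origin: centre of the underside, on the bench. x axis: across the row, away from the robot at yaw 0; y axis: along the row, to the left as the robot sees it; z up
- key_a (a joint): travel of key A in m: 0 is fully up, grows as it goes down, 0.0085 is latched down, 0.014 is the bottom stop. The key springs back up if let go before about 0.011, and latches if pushed to the bottom and let go. A latched key pressed on past 0.012 (best to the bottom) and let go comes fully up. The letters do not follow the order in the row: any key may stand at any place
- key_b (a joint): travel of key B in m, as key A. The four keys are identical. Resistance of each: 4 N as it starts to move from fully up, about 11 N at 8.5 mm, 15 N at the bottom stop; a latched key feels rigid below 10 N
- key_c (a joint): travel of key C in m, the same mechanism as key A
- key_d (a joint): travel of key D in m, the same mechanism as key A
- key_a_top (a point): centre of the top face of key A, a plain grey square cap 34 x 34 mm with rounded edges; the point moves with the key: 76 mm above the bench when up, 67.5 mm when latched. Pressing is straight down (world -z)
- key_b_top (a point): centre of the top face of key B, a plain grey square cap 34 x 34 mm with rounded edges; the point moves with the key: 76 mm above the bench when up, 67.5 mm when latched. Pressing is straight down (world -z)
- key_c_top (a point): centre of the top face of key C, a plain grey square cap 34 x 34 mm with rounded edges; the point moves with the key: 76 mm above the bench when up, 67.5 mm when latched. Pressing is straight down (world -z)
- key_d_top (a point): centre of the top face of key D, a plain grey square cap 34 x 34 mm with rounded edges; the point moves with the key: 76 mm above the bench when up, 67.5 mm when latched. Pressing is straight down (world -z)
- bearing_b: a loose ball bearing, 45 mm across and 14 mm high, lying flat in front of the row; origin at its underside. Bystander, to be left alone
- spring_d: a loose dark coil spring, 30 x 58 x 30 mm, lying behind the row; origin at its underside. Bystander, to be left alone
- bolt_0: a loose steel bolt, 54 x 18 x 16 mm, lying in front of the row; origin at its underside. Bystander, to be left alone
- lining_pad_0: a loose brake pad, 40 x 61 x 14 mm, lying behind the row; origin at its underside. Bystander, to be left alone

How it is judged:
By the outcome, as a careful person would: the job done as asked, in the order asked, and still so for the second after the job is handed in, with the robot touching nothing.
It also fails if it takes over 43 s, if anything falls off the work surface, if the arm or the gripper's body presses on something with over 40 N, if the wrist force passes 120 N, or if a joint passes its speed limit or range.

## Working session

There is one attempt and no reset: what is moved stays moved. The work goes in short steps, Python scripts to look and compute and a tool call to move; the robot and the scene stay as the last step left them, time stands still between calls to the robot, and variables do not carry over. Pictures are saved under pics/ and viewed, and the job is handed in when it is done.

Besides the shell and the picture viewer there is one more tool, called in YAML: its name, and indented under it one key for each argument. move_arm: Moves the arm, as the interface text tells. Shifts and turns lie within -1 to 1; 1 stands for 20 cm of shift or 180 degrees of turn. Its arguments: {"type":"object","properties":{"commands":{"type":"array"},"grip_force":{"type":"number"}},"required":["commands"]}

```bash
mkdir -p pics
cat > h.py <<'E'
import numpy as np, cv2
from station import arm, snapshot, recognise, mark_of
def f(p): return 240/np.tan(np.radians(p['fovy'])/2)
def camT(p,s=None):
    if 'hand_eye' in p:
        T=np.eye(4);T[:3,:3]=s['tcp_rot'];T[:3,3]=s['tcp_pos'];return T@np.array(p['hand_eye'])
    T=np.eye(4);T[:3,:3]=np.array(p['attitude']).reshape(3,3);T[:3,3]=p['position'];return T
def ray(p,T,px):
    F=f(p);d=np.array([(px[0]-p['cx'])/F,-(px[1]-p['cy'])/F,-1.0]);return T[:3,3],T[:3,:3]@d
def atz(p,T,px,z):
    o,d=ray(p,T,px);return o+d*(z-o[2])/d[2]
def bydepth(p,T,px):
    o,d=ray(p,T,px);return o+d*p['depth'][int(round(px[1])),int(round(px[0]))]
E
python3 - <<'E'
from h import *
s=arm.sense();print({k:np.round(v,4).tolist() for k,v in s.items()})
for n in ['scene','side','wrist']:
    s=arm.sense();p=snapshot(n);cv2.imwrite(f'pics/{n}0.png',p['image']);T=camT(p,s)
    print(n,{k:v for k,v in p.items() if k not in('image','depth')}, T[:3,3])
    for t in ['key_row','key_a_top','bearing_b','spring_d','bolt_0','lining_pad_0']:
        for r in mark_of(t,p)[:5]:
            print(t,round(r['p'],2),np.round(r['pixel'],1), np.round(bydepth(p,T,r['pixel']),4), np.round(atz(p,T,r['pixel'],0.076),4) if 'top' in t else '')
E
```

```text
{'time_s': 0.0, 'qpos': [1.1224, 0.314, 0.045, 1.3036, 0.0, 1.4312], 'joint_vel': [0.0008, 0.0022, -0.0006, 0.0011, 0.0004, -0.0009], 'effort': [-0.0016, -48.0629, 29.8531, 0.0192, -0.0003, -0.0], 'tcp_pos': [0.1745, 0.5473, 0.2304], 'tcp_rot': [[0.3039, 0.9527, -0.0009], [0.9527, -0.3039, -0.0017], [-0.0019, -0.0003, -1.0]], 'ft_force': [-0.6134, 0.3195, 0.2908], 'wrist_torque': [-0.0153, 0.0127, -0.0198], 'finger_gap': 0.9995}
scene {'fovy': 50.755924752541894, 'cx': 323.4798857861961, 'cy': 238.02751047009048, 'position': array([ 0.23486636, -0.62347366,  0.55304539]), 'attitude': array([[ 0.90107952,  0.22487139, -0.3707945 ],
       [-0.43315462,  0.50773573, -0.74470229],
       [ 0.02080338,  0.83164734,  0.55491434]]), 'shot': 1} [ 0.23486636 -0.62347366  0.55304539]
key_row 0.76 [303.  300.1] [ 0.4695 -0.0881  0.0499] 
key_row 0.26 [340.  293.9] [ 0.5111 -0.1272  0.0777] 
key_a_top 0.59 [383.7 312.1] [ 0.594  -0.1242  0.009 ] [ 0.5498 -0.1856  0.076 ]
key_a_top 0.57 [338.  291.2] [ 0.5106 -0.1215  0.0786] [ 0.5122 -0.1188  0.076 ]
bearing_b 0.77 [236.3 301.4] [ 0.3873 -0.008
[... 691 characters left out ...]
[ 0.4222 -0.1089  0.0071] [ 0.4384 -0.0255  0.076 ]
spring_d 0.77 [276.6 218.2] [ 0.6033 -0.0921  0.0163] 
bolt_0 0.53 [380.4 213.9] [ 0.4242 -0.0943  0.016 ] 
lining_pad_0 0.61 [300.7 279.4] [0.5664 0.0505 0.0115] 
wrist {'fovy': 70.73240399897249, 'cx': 318.0888349315181, 'cy': 232.87778603933836, 'hand_eye': array([[ 9.99999019e-01,  1.39516447e-03, -1.26317333e-04,
        -9.16844367e-04],
       [ 1.31285799e-03, -9.64811374e-01, -2.62939704e-01,
        -6.73957796e-02],
       [-4.88716532e-04,  2.62939280e-01, -9.64812259e-01,
        -1.42378365e-01],
       [ 0.00000000e+00,  0.00000000e+00,  0.00000000e+00,
         1.00000000e+00]]), 'shot': 3} [0.11028907 0.56742835 0.37371949]
```

View pics/scene0.png

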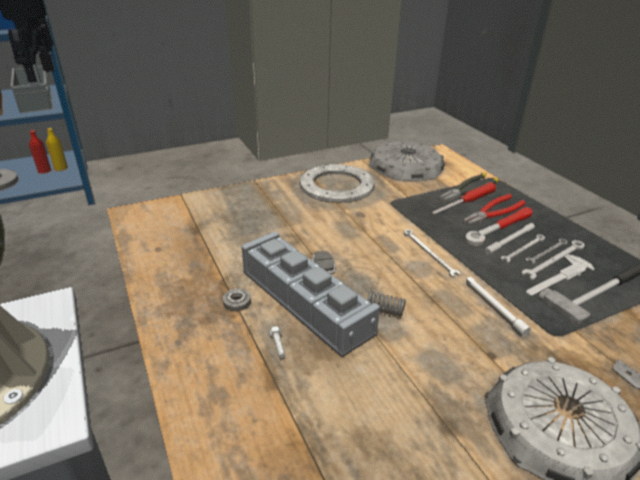

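View pics/side0.png

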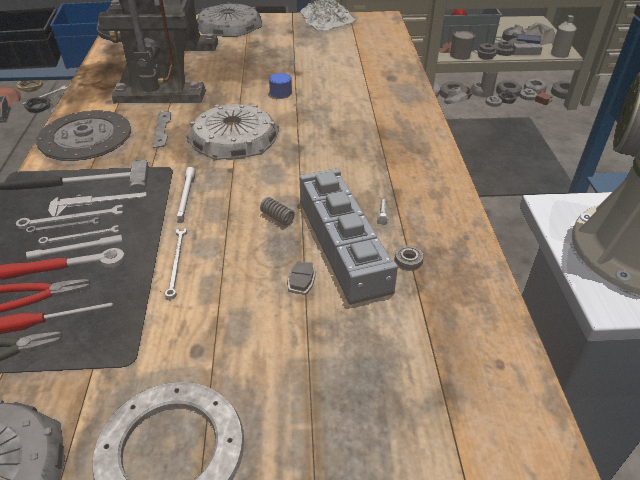

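View pics/wrist0.png

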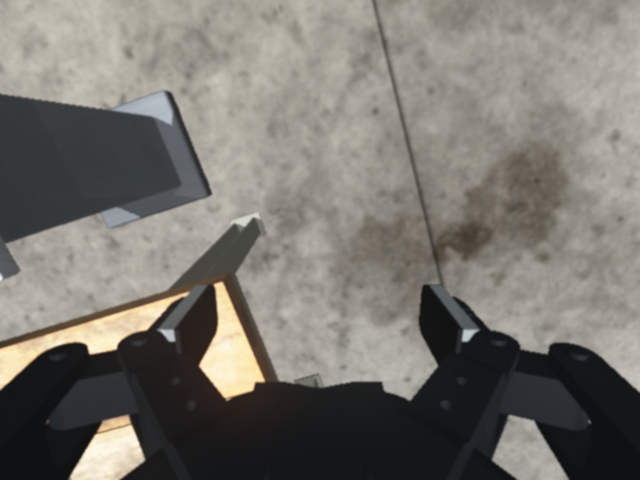

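The scene view shows the row from about (262,243) to (345,310), with bearing (236,298), bolt (278,342), pad (323,260) and spring (387,304). In the side view the caps are near (365,250), (351,226), (339,202) and (327,181). The nearest one, leftmost for the robot, looks lower. Next I fit the row from depth.

```bash
cat > fit.py <<'E'
from h import *
from scipy import ndimage
def cloud(p,T):
    v,u=np.mgrid[0:480,0:640];F=f(p);d=p['depth']
    P=np.stack([(u-p['cx'])/F*d,-(v-p['cy'])/F*d,-d],-1)@T[:3,:3].T+T[:3,3]
    P[d==0]=np.nan;return P
E
python3 - <<'E'
from fit import *
for n in ['side','scene']:
    p=snapshot(n);T=camT(p);P=cloud(p,T)
    roi=(P[...,0]>.36)&(P[...,0]<.68)&(P[...,1]>-.28)&(P[...,1]<.2)
    tb=P[roi&(abs(P[...,2])<.02)];print(n,'table z',np.median(tb[:,2]))
    h=P[roi&(P[...,2]>.045)&(P[...,2]<.1)]
    r=cv2.minAreaRect(h[:,:2].astype(np.float32)*1000);print('row',r)
    print(np.histogram(h[:,2],bins=np.arange(.045,.09,.003)))
    m=roi&(P[...,2]>.0625)&(P[...,2]<.1)
    l,k=ndimage.label(m)
    for i in range(1,k+1):
        q=P[l==i]
        if len(q)<30: continue
        vv,uu=np.where(l==i)
        print(len(q),'px',uu.mean().round(),vv.mean().round(),'med',np.median(q,0).round(4),'rect',cv2.minAreaRect(q[:,:2].astype(np.float32)*1000),'z95',np.percentile(q[:,2],[50,90]).round(4))
    im=p['image'];c=cv2.resize(im[150:320,220:420] if n=='side' else im[210:370,200:400],None,fx=4,fy=4,interpolation=cv2.INTER_CUBIC)
    cv2.imwrite(f'pics/{n}_crop.png',c[:600,:800])
E
```

```text
side table z -0.0006925752684549535
row ((493.77935791015625, -39.86756896972656), (74.1207275390625, 265.8943786621094), 14.738354682922363)
(array([ 133,  141,  411, 1821,  810,  273,  215,  361,  125,  362,  469,
          2,    0,    0]), array([0.045, 0.048, 0.051, 0.054, 0.057, 0.06 , 0.063, 0.066, 0.069,
       0.072, 0.075, 0.078, 0.081, 0.084, 0.087]))
356 px 327.0 181.0 med [ 0.5164 -0.1155  0.0744] rect ((516.4160766601562, -122.73147583007812), (33.54128646850586, 36.422306060791016), 13.98920726776123) z95 [0.0744 0.0764]
393 px 338.0 201.0 med [ 0.502  -0.0605  0.0744] rect ((501.10040283203125, -66.87162780761719), (34.18218231201172, 37.39558410644531), 14.070615768432617) z95 [0.0744 0.0763]
440 px 350.0 223.0 med [ 0.4868 -0.0049  0.0744] rect ((486.5853576660156, -11.325519561767578), (33.87348175048828, 36.89975357055664), 14.806756019592285) z95 [0.0744 0.0764]
376 px 363.0 249.0 med [0.4724 0.0474 0.0668] rect ((472.1188659667969, 44.843231201171875), (33.96403503417969, 36.302181243896484), 14.228084564208984) z95 [0.0668 0.068 ]
scene table z -0.00022489591251
[... 336 characters left out ...]
0 px 273.0 247.0 med [0.4698 0.039  0.0671] rect ((470.8127136230469, 41.26881408691406), (33.13590621948242, 35.248985290527344), 13.936901092529297) z95 [0.0671 0.0684]
415 px 294.0 261.0 med [ 0.4828 -0.0201  0.0749] rect ((485.67169189453125, -14.292236328125), (34.248268127441406, 36.27188491821289), 13.638203620910645) z95 [0.0749 0.0767]
456 px 317.0 278.0 med [ 0.4978 -0.076   0.0751] rect ((500.3189392089844, -70.22313690185547), (34.063499450683594, 34.78472137451172), 15.800115585327148) z95 [0.0751 0.0768]
515 px 342.0 297.0 med [ 0.5127 -0.1313  0.0752] rect ((515.1673583984375, -125.7136001586914), (35.200218200683594, 34.780067443847656), 13.44225025177002) z95 [0.0752 0.0768]
```

Depth from both views agrees. The row is centred near (0.4935, -0.0405) with a yaw of about 14.8°. The leftmost key stands at about 67 mm and the other three at about 75–76 mm. I'll still tap all four in order. First I shut the gripper and move above key 1.

```bash
cat > plan.py <<'E'
from h import *
from scipy.spatial.transform import Rotation as R
YAW=np.radians(14.8); C=np.array([.4935,-.0405]); ya=np.array([-np.sin(YAW),np.cos(YAW)])
K=[C+ya*d for d in(.087,.029,-.029,-.087)]
def Rt(): 
    x=np.array([*ya,0]);z=np.array([0,0,-1.]);return np.stack([x,np.cross(z,x),z],1)
def plan(tgt,n,g=-1):
    s=arm.sense();p0=np.array(s['tcp_pos']);R0=R.from_matrix(np.array(s['tcp_rot']));w=(R0.inv()*R.from_matrix(Rt())).as_rotvec()
    tgt=np.array(tgt);print('t',s['time_s'],'pos',p0.round(4),'d',(tgt-p0).round(4),'rotdeg',np.degrees(w).round(2),'F',np.round(s['ft_force'],2),'gap',round(s['finger_gap'],3))
    Rc=R0
    for i in range(n):
        print([*(Rc.inv().apply((tgt-p0)/n)/.2).round(3).tolist(),*(w/n/np.pi).round(4).tolist(),g]); Rc=Rc*R.from_rotvec(w/n)
E
python3 -c "
from plan import *
print(K);plan([*K[0],.12],16)"
```

```text
[array([0.47127622, 0.04361363]), array([ 0.48609207, -0.01246212]), array([ 0.50090793, -0.06853788]), array([ 0.51572378, -0.12461363])]
t 1.15 pos [0.1748 0.5478 0.2313] d [ 0.2965 -0.5042 -0.1113] rotdeg [  0.    -0.   -32.49] F [ 0.82 -0.66 -0.63] gap 1.002
[-0.122, 0.136, 0.035, 0.0, -0.0, -0.0113, -1]
[-0.127, 0.132, 0.035, 0.0, -0.0, -0.0113, -1]
[-0.131, 0.127, 0.035, 0.0, -0.0, -0.0113, -1]
[-0.136, 0.122, 0.035, 0.0, -0.0, -0.0113, -1]
[-0.14, 0.118, 0.035, 0.0, -0.0, -0.0113, -1]
[-0.144, 0.113, 0.035, 0.0, -0.0, -0.0113, -1]
[-0.148, 0.107, 0.035, 0.0, -0.0, -0.0113, -1]
[-0.152, 0.102, 0.035, 0.0, -0.0, -0.0113, -1]
[-0.155, 0.097, 0.035, 0.0, -0.0, -0.0113, -1]
[-0.159, 0.091, 0.035, 0.0, -0.0, -0.0113, -1]
[-0.162, 0.085, 0.035, 0.0, -0.0, -0.0113, -1]
[-0.165, 0.08, 0.035, 0.0, -0.0, -0.0113, -1]
[-0.167, 0.074, 0.035, 0.0, -0.0, -0.0113, -1]
[-0.17, 0.068, 0.035, 0.0, -0.0, -0.0113, -1]
[-0.172, 0.062, 0.035, 0.0, -0.0, -0.0113, -1]
[-0.174, 0.056, 0.035, 0.0, -0.0, -0.0113, -1]
```

move_arm:
  commands:
    - [[-0.12,0.135,0,0,0,-0.011,-1],[-0.127,0.132,0,0,0,-0.011,-1],[-0.131,0.127,0,0,0,-0.011,-1],[-0.136,0.122,0,0,0,-0.011,-1],[-0.14,0.118,0,0,0,-0.011,-1]]
  grip_force: 20

```text
time_s: 1.57
tcp_pos: [0.2675, 0.3919, 0.2295]
tcp_rot: [[0.116, 0.993, 0.0], [0.993, -0.116, 0.003], [0.003, -0.0, -1.0]]
ft_force: [0.9, 0.2, 1.1]
finger_gap: 0.302
```

move_arm:
  commands:
    - [[-0.144,0.113,0,0,0,-0.011,-1],[-0.148,0.107,0,0,0,-0.011,-1],[-0.152,0.102,0,0,0,-0.011,-1],[-0.155,0.097,0,0,0,-0.011,-1],[-0.159,0.091,0,0,0,-0.011,-1]]

```text
time_s: 1.98
tcp_pos: [0.3657, 0.2282, 0.2301]
tcp_rot: [[-0.068, 0.998, 0.003], [0.998, 0.068, 0.005], [0.004, 0.004, -1.0]]
ft_force: [0.9, -0.5, -0.4]
finger_gap: -0.001
```

```bash
python3 -c "
from plan import *
plan([*K[0],.12],8)"
```

```text
t 1.9833 pos [0.3657 0.2282 0.2301] d [ 0.1056 -0.1846 -0.1101] rotdeg [  0.23  -0.24 -10.87] F [ 0.94 -0.46 -0.38] gap -0.001
[-0.12, 0.058, 0.068, 0.0002, -0.0002, -0.0076, -1]
[-0.121, 0.055, 0.069, 0.0002, -0.0002, -0.0076, -1]
[-0.122, 0.052, 0.069, 0.0002, -0.0002, -0.0076, -1]
[-0.124, 0.049, 0.069, 0.0002, -0.0002, -0.0076, -1]
[-0.125, 0.046, 0.069, 0.0002, -0.0002, -0.0076, -1]
[-0.126, 0.043, 0.069, 0.0002, -0.0002, -0.0076, -1]
[-0.127, 0.04, 0.069, 0.0002, -0.0002, -0.0076, -1]
[-0.128, 0.037, 0.069, 0.0002, -0.0002, -0.0076, -1]
```

move_arm:
  commands:
    - [[-0.12,0.058,0.03,0,0,-0.0076,-1],[-0.121,0.055,0.06,0,0,-0.0076,-1],[-0.122,0.052,0.06,0,0,-0.0076,-1],[-0.124,0.049,0.06,0,0,-0.0076,-1],[-0.125,0.046,0.06,0,0,-0.0076,-1]]

```text
time_s: 2.4
tcp_pos: [0.4383, 0.105, 0.1785]
tcp_rot: [[-0.19, 0.982, 0.014], [0.982, 0.19, 0.007], [0.004, 0.015, -1.0]]
ft_force: [0.4, 0.0, 0.5]
finger_gap: -0.0
```

move_arm:
  commands:
    - [[-0.126,0.043,0.06,0,0,-0.0076,-1],[-0.127,0.04,0.06,0,0,-0.0076,-1],[-0.128,0.037,0.06,0,0,-0.0076,-1],[0,0,0,0,0,0,-1]]

```text
time_s: 2.73
tcp_pos: [0.482, 0.0282, 0.1399]
tcp_rot: [[-0.259, 0.966, 0.016], [0.966, 0.259, 0.005], [0.001, 0.017, -1.0]]
ft_force: [0.4, -0.5, 0.6]
finger_gap: -0.002
```

Run:
```python
from plan import *
plan([*K[0],.12],2)
for n in ['wrist','side']:
    s=arm.sense();p=snapshot(n);cv2.imwrite(f'pics/{n}1.png',p['image'] if n=='wrist' else cv2.resize(p['image'][100:340,200:520],None,fx=2.5,fy=2.5));T=camT(p,s)
    for t in ['key_a_top']:
        for r in mark_of(t,p)[:5]: print(n,t,round(r['p'],2),np.round(r['pixel'],1),np.round(bydepth(p,T,r['pixel']),4),np.round(atz(p,T,r['pixel'],.0755),4))
```

```text
t 2.7333 pos [0.482  0.0282 0.1399] d [-0.0107  0.0154 -0.0199] rotdeg [ 0.98 -0.05  0.22] F [ 0.36 -0.48  0.57] gap -0.002
[0.044, -0.017, 0.05, 0.0027, -0.0001, 0.0006, -1]
[0.044, -0.016, 0.05, 0.0027, -0.0001, 0.0006, -1]
wrist key_a_top 0.73 [ 71.1 236.5] [ 0.5145 -0.1251  0.0761] [ 0.5148 -0.1255  0.0755]
wrist key_a_top 0.23 [344.2 234.2] [0.4709 0.0429 0.0673] [0.4687 0.0416 0.0755]
side key_a_top 0.69 [328.8 174.5] [ 0.5118 -0.1317  0.0758] [ 0.5118 -0.1321  0.0755]
```

View pics/wrist1.png

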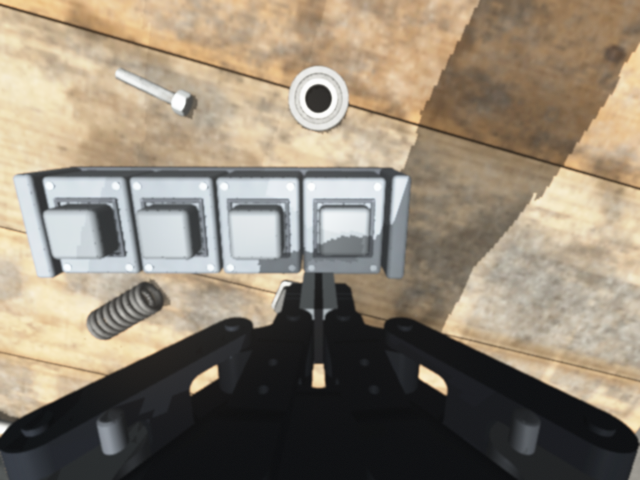

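View pics/side1.png

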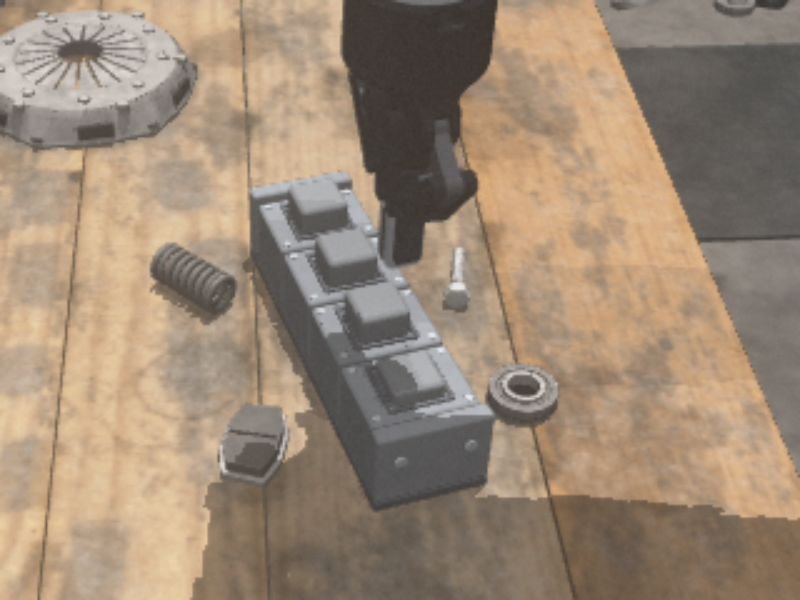

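Run:
```python
from fit import *
s=arm.sense();p=snapshot('wrist');T=camT(p,s);P=cloud(p,T)
m=(P[...,2]>.0625)&(P[...,2]<.09);l,k=ndimage.label(m)
for i in range(1,k+1):
    q=P[l==i]
    if len(q)<200: continue
    vv,uu=np.where(l==i);print(len(q),uu.mean().round(),vv.mean().round(),np.median(q,0).round(4),cv2.minAreaRect(q[:,:2].astype(np.float32)*1000))
```

```text
3223 74.0 231.0 [ 0.5107 -0.1215  0.075 ] ((513.1682739257812, -124.6345443725586), (33.57831573486328, 35.828121185302734), 13.812688827514648)
2989 162.0 232.0 [ 0.4962 -0.0669  0.0751] ((498.99969482421875, -68.90052795410156), (34.494911193847656, 34.19293975830078), 14.881604194641113)
2776 250.0 232.0 [ 0.4817 -0.0127  0.0753] ((483.7835998535156, -13.401559829711914), (33.454872131347656, 34.23708724975586), 14.992341995239258)
2389 338.0 230.0 [0.4681 0.0422 0.067 ] ((469.0693664550781, 42.85541915893555), (33.30693054199219, 33.596275329589844), 14.912575721740723)
```

Wrist view: caps at about (76,232), (165,232), (255,231) and (343,230), with the rightmost in the picture (leftmost for the robot) flush and low. Side view: the shut fingers are above the row, and the nearest cap is sunk. The wrist depth fit matches the earlier fit to about 2 mm. Now I centre over key 1.

move_arm:
  commands:
    - [[0.06,-0.03,0.06,0.004,0,0,-1],[0.03,-0.01,0.06,0.003,0,0,-1],[0,0,0,0,0,0,-1],[0,0,0,0,0,0,-1]]

```text
time_s: 3.32
tcp_pos: [0.468, 0.0515, 0.1199]
tcp_rot: [[-0.268, 0.963, 0.0], [0.963, 0.268, 0.0], [0.0, 0.0, -1.0]]
ft_force: [-0.5, -0.5, 0.3]
finger_gap: -0.002
```

```bash
sed -i 's/\.4935,-\.0405/.4928,-.0408/' plan.py; python3 -c "
from plan import *
plan([*K[0],.075],1)"
```

```text
t 3.3167 pos [0.468  0.0515 0.1199] d [ 0.0026 -0.0082 -0.0449] rotdeg [ 0.02 -0.02  0.76] F [-0.51 -0.55  0.33] gap -0.002
[-0.043, 0.001, 0.225, 0.0001, -0.0001, 0.0042, -1]
```

move_arm:
  commands:
    - [[-0.043,0,0.1,0,0,0.004,-1],[0,0,0.09,0,0,0,-1],[0,0,0,0,0,0,-1],[0,0,0,0,0,0,-1]]

```text
time_s: 3.65
tcp_pos: [0.4726, 0.0445, 0.0838]
tcp_rot: [[-0.26, 0.966, 0.006], [0.966, 0.26, -0.0], [-0.002, 0.006, -1.0]]
ft_force: [0.0, -0.2, -0.2]
finger_gap: -0.002
```

```bash
python3 -c "
from plan import *
plan([*K[0],.0675],1)"
```

```text
t 3.65 pos [0.4726 0.0445 0.0838] d [-0.002  -0.0012 -0.0163] rotdeg [0.33 0.1  0.27] F [ 0.04 -0.17 -0.16] gap -0.002
[-0.003, -0.012, 0.081, 0.0018, 0.0005, 0.0015, -1]
```

move_arm:
  commands:
    - [[0,-0.01,0.025,0,0,0,-1],[0,0,0.02,0,0,0,-1],[0,0,0.01,0,0,0,-1],[0,0,0,0,0,0,-1]]

```text
time_s: 3.98
tcp_pos: [0.4724, 0.044, 0.0749]
tcp_rot: [[-0.261, 0.965, 0.01], [0.965, 0.261, -0.001], [-0.003, 0.009, -1.0]]
ft_force: [0.3, -1.3, -0.1]
finger_gap: -0.0
```

move_arm:
  commands:
    - [[0,0,0.01,0,0,0,-1]]

```text
time_s: 4.07
tcp_pos: [0.4729, 0.044, 0.0734]
tcp_rot: [[-0.261, 0.965, 0.011], [0.965, 0.261, -0.001], [-0.004, 0.011, -1.0]]
ft_force: [-0.0, -0.2, 0.0]
finger_gap: 0.001
```

move_arm:
  commands:
    - [[0,-0.005,0.01,0.003,0,0,-1],[0,0,0.01,0.003,0,0,-1]]

```text
time_s: 4.23
tcp_pos: [0.472, 0.0436, 0.0697]
tcp_rot: [[-0.261, 0.965, -0.007], [0.965, 0.261, -0.006], [-0.004, -0.008, -1.0]]
ft_force: [0.4, 0.1, -0.0]
finger_gap: -0.001
```

move_arm:
  commands:
    - [[0,0,0.008,0,0,0,-1]]

```text
time_s: 4.32
tcp_pos: [0.4724, 0.0436, 0.0681]
tcp_rot: [[-0.261, 0.965, -0.007], [0.965, 0.261, -0.006], [-0.004, -0.009, -1.0]]
ft_force: [0.7, -0.2, -0.3]
finger_gap: 0.001
```

move_arm:
  commands:
    - [[0,0,0.006,0,0,0,-1]]

```text
time_s: 4.4
tcp_pos: [0.4726, 0.0436, 0.0671]
tcp_rot: [[-0.261, 0.965, -0.007], [0.965, 0.261, -0.006], [-0.004, -0.009, -1.0]]
ft_force: [-3.2, 1.4, 11.7]
finger_gap: -0.001
```

Key 1 is rigid at z≈0.067, so it is the latched one. I lift off and go on to the other keys.

move_arm:
  commands:
    - [[0,0,-0.05,0,0,0,-1],[0,0,-0.1,0,0,0,-1],[0,0,0,0,0,0,-1]]

```text
time_s: 4.65
tcp_pos: [0.4721, 0.0439, 0.0967]
tcp_rot: [[-0.261, 0.965, -0.01], [0.965, 0.261, -0.006], [-0.003, -0.012, -1.0]]
ft_force: [0.9, -0.7, 0.3]
finger_gap: 0.001
```

```bash
python3 -c "
from plan import *
p=snapshot('side');print([ (round(bydepth(p,camT(p),q)[2],4)) for q in [(363,249),(363,252),(350,223)]])
plan([*K[1],.088],2)"
```

```text
[np.float64(0.0665), np.float64(0.068), np.float64(0.6348)]
t 4.7 pos [0.4712 0.0439 0.0952] d [ 0.0142 -0.0567 -0.0072] rotdeg [-0.76  0.15  0.32] F [-0.42 -0.42 -0.1 ] gap 0.004
[-0.146, -0.002, 0.018, -0.0021, 0.0004, 0.0009, -1]
[-0.146, -0.002, 0.018, -0.0021, 0.0004, 0.0009, -1]
```

move_arm:
  commands:
    - [[-0.146,0,-0.01,-0.002,0,0.001,-1],[-0.146,0,0.01,-0.002,0,0.001,-1],[0,0,0,0,0,0,-1],[0,0,0,0,0,0,-1]]

```text
time_s: 5.03
tcp_pos: [0.4861, -0.0132, 0.0931]
tcp_rot: [[-0.258, 0.966, -0.001], [0.966, 0.258, -0.002], [-0.002, -0.002, -1.0]]
ft_force: [-1.1, -0.6, 0.1]
finger_gap: -0.001
```

```bash
python3 -c "
from plan import *
plan([*K[1],.080],2)"
```

```text
t 5.0333 pos [ 0.4861 -0.0132  0.0931] d [-0.0007  0.0004 -0.0131] rotdeg [-0.09  0.1   0.14] F [-1.12 -0.56  0.13] gap -0.001
[0.001, -0.001, 0.033, -0.0002, 0.0003, 0.0004, -1]
[0.001, -0.001, 0.033, -0.0002, 0.0003, 0.0004, -1]
```

move_arm:
  commands:
    - [[0,0,0.03,0,0,0,-1],[0,0,0.025,0,0,0,-1],[0,0,0.01,0,0,0,-1],[0,0,0,0,0,0,-1]]

```text
time_s: 5.37
tcp_pos: [0.4841, -0.0116, 0.0767]
tcp_rot: [[-0.258, 0.966, -0.005], [0.966, 0.258, -0.001], [0.0, -0.005, -1.0]]
ft_force: [0.3, 0.6, -0.3]
finger_gap: 0.003
```

move_arm:
  commands:
    - [[0,0,0.01,0,0,0,-1],[0,0,0.01,0,0,0,-1]]

```text
time_s: 5.53
tcp_pos: [0.4841, -0.0113, 0.073]
tcp_rot: [[-0.26, 0.966, -0.005], [0.966, 0.26, -0.003], [-0.001, -0.005, -1.0]]
ft_force: [-2.6, -1.6, 7.9]
finger_gap: -0.002
```

Key 2 gave about 3 mm at 8 N, so it is springy and was up. Next is key 3.

move_arm:
  commands:
    - [[0,0,-0.05,0,0,0,-1],[0,0,-0.05,0,0,0,-1],[0,0,0,0,0,0,-1]]

```text
time_s: 5.78
tcp_pos: [0.4837, -0.0102, 0.0943]
tcp_rot: [[-0.261, 0.965, -0.006], [0.965, 0.261, -0.002], [-0.0, -0.006, -1.0]]
ft_force: [0.8, -0.2, -0.2]
finger_gap: 0.001
```

move_arm:
  commands:
    - [[-0.145,0.005,0,0,0,0,-1],[-0.145,0,0,0,0,0,-1],[0,0,0,0,0,0,-1],[0,0,0,0,0,0,-1]]

```text
time_s: 6.12
tcp_pos: [0.5019, -0.0663, 0.0974]
tcp_rot: [[-0.265, 0.964, -0.001], [0.964, 0.265, -0.002], [-0.002, -0.002, -1.0]]
ft_force: [0.2, 0.7, -0.2]
finger_gap: 0.001
```

```bash
python3 -c "
from plan import *
plan([*K[2],.080],2)"
```

```text
t 6.1167 pos [ 0.5019 -0.0663  0.0974] d [-0.0016 -0.0026 -0.0174] rotdeg [-0.1   0.09  0.59] F [ 0.19  0.71 -0.24] gap 0.001
[-0.005, -0.006, 0.043, -0.0003, 0.0003, 0.0016, -1]
[-0.005, -0.006, 0.043, -0.0003, 0.0003, 0.0016, -1]
```

move_arm:
  commands:
    - [[-0.01,-0.01,0.045,0,0,0.003,-1],[0,0,0.03,0,0,0,-1],[0,0,0.005,0,0,0,-1],[0,0,0,0,0,0,-1]]

```text
time_s: 6.45
tcp_pos: [0.4994, -0.0674, 0.0799]
tcp_rot: [[-0.256, 0.967, -0.002], [0.967, 0.256, -0.001], [-0.001, -0.002, -1.0]]
ft_force: [-0.5, -0.1, 0.5]
finger_gap: -0.002
```

move_arm:
  commands:
    - [[0,0,0.015,0,0,0,-1],[0,0,0.01,0,0,0,-1]]

```text
time_s: 6.62
tcp_pos: [0.4991, -0.0666, 0.0747]
tcp_rot: [[-0.257, 0.966, -0.002], [0.966, 0.257, -0.002], [-0.001, -0.002, -1.0]]
ft_force: [-2.3, -1.8, 6.5]
finger_gap: 0.003
```

move_arm:
  commands:
    - [[0,0,0.01,0,0,0,-1]]

```text
time_s: 6.7
tcp_pos: [0.4991, -0.0667, 0.073]
tcp_rot: [[-0.258, 0.966, -0.002], [0.966, 0.258, -0.002], [-0.002, -0.002, -1.0]]
ft_force: [-2.4, -1.0, 7.1]
finger_gap: -0.002
```

Key 3 is springy too: 6.5 N rising to 7.1 N while it gave about 3 mm. On to key 4.

move_arm:
  commands:
    - [[0,0,-0.05,0,0,0,-1],[0,0,-0.05,0,0,0,-1],[0,0,0,0,0,0,-1]]

```text
time_s: 6.95
tcp_pos: [0.4987, -0.0657, 0.0941]
tcp_rot: [[-0.259, 0.966, -0.003], [0.966, 0.259, -0.002], [-0.001, -0.003, -1.0]]
ft_force: [0.3, 0.5, -0.1]
finger_gap: -0.006
```

move_arm:
  commands:
    - [[-0.145,0,0,0,0,0,-1],[-0.145,0,0,0,0,0,-1],[0,0,0,0,0,0,-1],[0,0,0,0,0,0,-1]]

```text
time_s: 7.28
tcp_pos: [0.5155, -0.1224, 0.0968]
tcp_rot: [[-0.262, 0.965, 0.001], [0.965, 0.262, -0.002], [-0.002, 0.0, -1.0]]
ft_force: [-0.4, 0.6, -0.5]
finger_gap: 0.001
```

```bash
python3 -c "
from plan import *
plan([*K[3],.080],2)"
```

```text
t 7.2833 pos [ 0.5155 -0.1224  0.0968] d [-0.0004 -0.0025 -0.0168] rotdeg [0.02 0.13 0.4 ] F [-0.44  0.55 -0.46] gap 0.001
[-0.006, -0.003, 0.042, 0.0, 0.0004, 0.0011, -1]
[-0.006, -0.003, 0.042, 0.0, 0.0004, 0.0011, -1]
```

move_arm:
  commands:
    - [[-0.01,-0.005,0.045,0,0,0.002,-1],[0,0,0.03,0,0,0,-1],[0,0,0.005,0,0,0,-1],[0,0,0,0,0,0,-1]]

```text
time_s: 7.62
tcp_pos: [0.5141, -0.1232, 0.0791]
tcp_rot: [[-0.256, 0.967, 0.0], [0.967, 0.256, -0.001], [-0.001, -0.0, -1.0]]
ft_force: [0.3, 0.1, 0.0]
finger_gap: -0.002
```

move_arm:
  commands:
    - [[0,0,0.013,0,0,0,-1],[0,0,0.01,0,0,0,-1]]

```text
time_s: 7.78
tcp_pos: [0.5139, -0.1225, 0.0744]
tcp_rot: [[-0.257, 0.966, -0.0], [0.966, 0.257, -0.002], [-0.002, -0.001, -1.0]]
ft_force: [-1.3, -1.2, 6.0]
finger_gap: 0.002
```

move_arm:
  commands:
    - [[0,0,0.01,0,0,0,-1]]

```text
time_s: 7.87
tcp_pos: [0.5139, -0.1225, 0.0729]
tcp_rot: [[-0.258, 0.966, 0.0], [0.966, 0.258, -0.003], [-0.003, -0.001, -1.0]]
ft_force: [-2.9, -0.6, 7.9]
finger_gap: 0.002
```

Key 4 is springy. I lift off and go back to key 1 for the full press.

move_arm:
  commands:
    - [[0,0,-0.07,0,0,0,-1],[0,0,-0.1,0,0,0,-1],[0,0,0,0,0,0,-1]]

```text
time_s: 8.12
tcp_pos: [0.5127, -0.1211, 0.1065]
tcp_rot: [[-0.259, 0.966, -0.003], [0.966, 0.259, -0.001], [-0.0, -0.003, -1.0]]
ft_force: [1.2, -0.3, 0.8]
finger_gap: -0.001
```

move_arm:
  commands:
    - [[0.18,0,0,0,0,0,-1],[0.18,0,0,0,0,0,-1],[0.18,0,0,0,0,0,-1],[0.18,0,0,0,0,0,-1],[0,0,0,0,0,0,-1]]

```text
time_s: 8.53
tcp_pos: [0.4759, 0.0208, 0.1053]
tcp_rot: [[-0.253, 0.967, 0.001], [0.967, 0.253, -0.002], [-0.002, 0.0, -1.0]]
ft_force: [-1.1, -0.7, -0.1]
finger_gap: 0.003
```

```bash
python3 -c "
from plan import *
plan([*K[0],.10],2)"
```

```text
t 8.5333 pos [0.4759 0.0208 0.1053] d [-0.0053  0.0225 -0.0053] rotdeg [ 0.03  0.13 -0.12] F [-1.12 -0.74 -0.1 ] gap 0.003
[0.058, 0.001, 0.013, 0.0001, 0.0004, -0.0003, -1]
[0.058, 0.001, 0.013, 0.0001, 0.0004, -0.0003, -1]
```

move_arm:
  commands:
    - [[0.08,0,0,0,0,0,-1],[0.03,0,0,0,0,0,-1],[0,0,0,0,0,0,-1],[0,0,0,0,0,0,-1]]

```text
time_s: 8.87
tcp_pos: [0.4687, 0.0452, 0.1039]
tcp_rot: [[-0.26, 0.966, 0.0], [0.966, 0.26, -0.003], [-0.003, -0.001, -1.0]]
ft_force: [-0.3, -0.8, 0.8]
finger_gap: 0.0
```

```bash
python3 -c "
from plan import *
plan([*K[0],.075],2)
p=snapshot('side');T=camT(p)
for q in [(363,252),(350,227),(338,203),(327,181)]: print(np.round(bydepth(p,T,q),4))
cv2.imwrite('pics/side2.png',cv2.resize(p['image'][140:300,250:450],None,fx=3,fy=3))"
```

```text
t 8.8667 pos [0.4687 0.0452 0.1039] d [ 0.0019 -0.0019 -0.0289] rotdeg [-0.03  0.15  0.26] F [-0.25 -0.81  0.8 ] gap 0.0
[-0.006, 0.003, 0.072, -0.0001, 0.0004, 0.0007, -1]
[-0.006, 0.003, 0.072, -0.0001, 0.0004, 0.0007, -1]
[0.4733 0.0514 0.0652]
[0.4884 0.0038 0.0736]
[ 0.5021 -0.0558  0.0737]
[ 0.5161 -0.113   0.076 ]
```

move_arm:
  commands:
    - [[-0.01,0.005,0.07,0,0,0,-1],[0,0,0.06,0,0,0,-1],[0,0,0.01,0,0,0,-1],[0,0,0,0,0,0,-1]]

```text
time_s: 9.25
tcp_pos: [0.473, 0.0394, 0.0756]
tcp_rot: [[-0.255, 0.967, 0.003], [0.967, 0.255, -0.004], [-0.005, 0.002, -1.0]]
ft_force: [-0.5, 0.1, 0.9]
finger_gap: -0.001
```

move_arm:
  commands:
    - [[0,0,0.015,0,0,0,-1],[0,0,0.012,0,0,0,-1],[0,0,0.012,0,0,0,-1]]

```text
time_s: 9.5
tcp_pos: [0.4744, 0.0377, 0.0684]
tcp_rot: [[-0.252, 0.968, 0.005], [0.968, 0.252, -0.004], [-0.005, 0.003, -1.0]]
ft_force: [-0.5, -0.5, -0.3]
finger_gap: -0.001
```

I've drifted 6 mm off the key's centre without touching it, so I recentre before pressing.

move_arm:
  commands:
    - [[0.025,0,-0.02,0,0,0,-1],[0.01,0,0,0,0,0,-1],[0,0,0,0,0,0,-1],[0,0,0,0,0,0,-1]]

```text
time_s: 9.83
tcp_pos: [0.4728, 0.0451, 0.0733]
tcp_rot: [[-0.252, 0.968, 0.006], [0.968, 0.252, -0.004], [-0.006, 0.004, -1.0]]
ft_force: [-0.3, 0.5, -0.0]
finger_gap: -0.0
```

```bash
python3 -c "
from plan import *
plan([*K[0],.0675],1)"
```

```text
t 9.8333 pos [0.4728 0.0451 0.0733] d [-0.0022 -0.0017 -0.0058] rotdeg [ 0.24  0.32 -0.21] F [-0.28  0.52 -0.01] gap -0.0
[-0.005, -0.013, 0.029, 0.0013, 0.0018, -0.0011, -1]
```

move_arm:
  commands:
    - [[0,-0.005,0.015,0,0,0,-1],[0,0,0.012,0,0,0,-1],[0,0,0.012,0,0,0,-1],[0,0,0.015,0,0,0,-1]]

```text
time_s: 10.17
tcp_pos: [0.4728, 0.0451, 0.0642]
tcp_rot: [[-0.253, 0.967, 0.009], [0.967, 0.253, -0.005], [-0.007, 0.007, -1.0]]
ft_force: [-4.6, 0.0, 14.9]
finger_gap: 0.001
```

move_arm:
  commands:
    - [[0,0,0.015,0,0,0,-1],[0,0,0.015,0,0,0,-1]]

```text
time_s: 10.33
tcp_pos: [0.4732, 0.0451, 0.0617]
tcp_rot: [[-0.253, 0.967, 0.011], [0.967, 0.253, -0.005], [-0.008, 0.009, -1.0]]
ft_force: [-13.6, 0.7, 47.0]
finger_gap: 0.0
```

The key hit its bottom stop at z=0.0617, with force rising to 47 N. I lift off straight away.

move_arm:
  commands:
    - [[0,0,-0.03,0,0,0,-1],[0,0,-0.07,0,0,0,-1],[0,0,-0.15,0,0,0,-1],[0,0,-0.15,0,0,0,-1],[0,0,0,0,0,0,-1]]

```text
time_s: 10.75
tcp_pos: [0.4709, 0.0455, 0.145]
tcp_rot: [[-0.253, 0.967, 0.009], [0.967, 0.253, -0.005], [-0.008, 0.007, -1.0]]
ft_force: [0.4, -0.3, -0.4]
finger_gap: -0.003
```

Run:
```python
from fit import *
print(arm.sense()['time_s'],arm.sense()['ft_force'],arm.sense()['tcp_pos'])
for n in ['side','scene','wrist']:
    s=arm.sense();p=snapshot(n);T=camT(p,s);P=cloud(p,T)
    roi=(P[...,0]>.42)&(P[...,0]<.56)&(P[...,1]>-.18)&(P[...,1]<.1)
    l,k=ndimage.label(roi&(P[...,2]>.0625)&(P[...,2]<.085))
    for i in range(1,k+1):
        q=P[l==i]
        if len(q)>60: vv,uu=np.where(l==i);print(n,len(q),uu.mean().round(),vv.mean().round(),np.median(q,0).round(4),np.percentile(q[:,2],90).round(4))
    for t in ['bearing_b','spring_d','bolt_0','lining_pad_0']:
        for r in mark_of(t,p)[:1]: print(t,round(r['p'],2),np.round(r['pixel'],1))
    cv2.imwrite(f'pics/{n}3.png',p['image'])
```

```text
10.75 [ 0.41929148 -0.27060565 -0.42615104] [0.47087472 0.04549202 0.14495934]
side 348 326.0 181.0 [ 0.5164 -0.1149  0.0744] 0.0766
side 396 338.0 201.0 [ 0.5021 -0.0601  0.0744] 0.0764
side 439 350.0 223.0 [ 0.4872 -0.004   0.0746] 0.0764
side 495 364.0 247.0 [0.4727 0.0509 0.0744] 0.0765
spring_d 0.92 [278.7 218.6]
bolt_0 0.65 [381.8 211.7]
lining_pad_0 0.64 [300.6 278.9]
scene 369 272.0 245.0 [0.4688 0.0351 0.0746] 0.0766
scene 409 294.0 261.0 [ 0.4836 -0.0202  0.075 ] 0.0767
scene 456 317.0 278.0 [ 0.4979 -0.0758  0.0751] 0.0768
scene 518 342.0 297.0 [ 0.5123 -0.1309  0.0752] 0.0768
bearing_b 0.6 [234.9 298.5]
spring_d 0.56 [383.5 313.7]
lining_pad_0 0.6 [323.9 265.2]
wrist 3190 52.0 248.0 [ 0.5104 -0.1209  0.075 ] 0.0761
wrist 2972 139.0 248.0 [ 0.496  -0.0664  0.0752] 0.0762
wrist 2786 227.0 248.0 [ 0.4814 -0.0122  0.0753] 0.0763
wrist 2588 314.0 247.0 [0.4664 0.0417 0.0754] 0.0764
bearing_b 0.71 [290.2 114.9]
spring_d 0.95 [116.4 318. ]
bolt_0 0.65 [132.  106.4]
lining_pad_0 0.75 [283.6 316.5]
```

All four keys are fully up in all three views, and I check the picture before handing in.

View pics/side3.png

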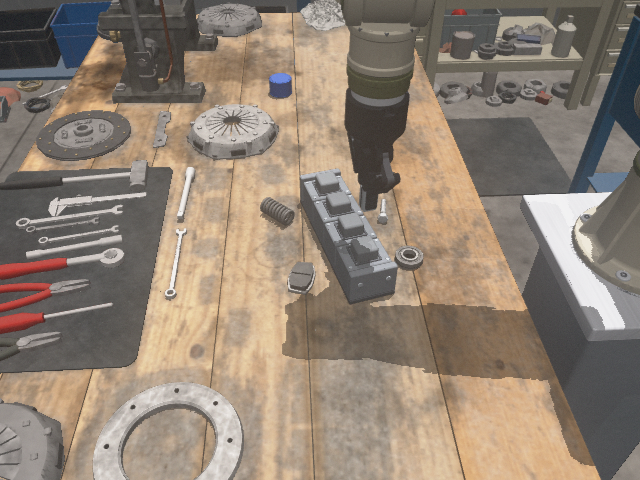

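```bash
python3 -c "
from h import *
print(arm.sense()['joint_vel']);print(arm.close_job())"
```

```text
[-0.00154731 -0.00138017  0.00258196  0.00072402 -0.00103234 -0.00047771]
the job is handed in; nothing more can be done
None
```

The job is done and handed in at about 11 s of the 43 s: the leftmost key was the latched one, and all four keys now stand fully up.

- **Taps:** I tapped the keys from left to right with the shut fingertips.
  - Key 1 was rigid at z≈67 mm. The tap reached 11.7 N, a little over the 10 N rigid limit, but depth readings after it and again just before the press showed the key still latched.
  - Keys 2, 3 and 4 each gave about 3 mm at 7–8 N and sprang back.
- **Press:** I pressed key 1 to its bottom stop (tip at z=61.7 mm) and lifted straight off. The force peaked at 47 N on the fingertips. That is under the 120 N wrist limit, but above the 40 N figure, which I took to cover only the arm and gripper body. On the way down I drifted 6 mm off centre without contact, and recentred before pressing.
- **Last checks:** Depth from all three cameras puts the four caps level, medians 74.4–75.4 mm and 76–77 mm at the upper end. In the final side picture (key 1 at (365,245)) the bearing, spring, bolt and pad lie where they were at the start. The scene camera's detector missed the bolt in the last check, but the side and wrist views found it. The gripper was about 70 mm above the row, touching nothing.

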